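# Book a hex coupling into stock

## Task

Roll the brass hex coupling until the flat with the red marks faces up, and lay it flat inside the shallow blue tray with the red marks still facing up, setting it down gently. Slide its white stock tag up the sloped wooden board, front edge first, under the sprung steel clip (let the tag's edge lift the clip) until it meets the stop bar, and leave it lying square and flat on the board under the clip. Let go of both, and leave the carton, the jar and the yellow parts bin where they stand.

Things in the scene. Friction and masses are not known exactly. Their poses are not given: they have to be found in the camera images.
- coupling_center (a point): Centre of the loose brass coupling (0.45 kg): 2 hexagonal end collars 25 mm long, 50 across flats, joined by a round waist 26 in diameter, 60 long; 110 long in all. Origin on its axis, mid-waist, 25 above what it lies on. x along its length; z out of the flat with the red marks (one on each collar). Starts lying on a flat on the bench, z 120 deg from up: two 60-deg rolls the short way.
- tray: Fixed open blue plastic tray, 150 mm (x) by 100 mm (y) by 18 mm high outside, walls and floor 5 mm thick. Origin at the centre of its underside on the bench; x along its long side, z up.
- tag_grip (a point): Middle of the orange grip of the loose white stock tag (50 g), stiff, green patch in front, 90 mm (x) by 60 (y) by 4 thick, starting flat on the bench. The grip is an upright rib 30 long (x), 10 wide (y), its top 36 above the tag's underside. This point is 20 above the underside, mid-width, 75 behind the front edge, 15 ahead of the rear edge. x points to the front edge, z up out of the plate.
- board: Fixed wooden tag board, 180 mm (x) by 130 (y), rising away from the robot at 28 deg from level. Origin: middle of its upper face, 62 above the bench; x up the slope, y across, z square out of the face. The steel clip is at its upper end.
- clip (a joint): Angle of the sprung steel flap, 80 mm wide, hinged across the board at board x = 80, 16 mm above the face; 0 shut, up to 0.7 rad. It presses (about 3 N) at board x = 32, where it is about 2 mm clear of the face when shut; from there to x = 12 its lip turns up to a mouth about 10 mm high. With the tag under it it reads 0.03 to 0.07.
- carton_mid (a point): Middle of a loose small cardboard carton, 70 x 50 x 45 mm, to be left alone.
- jar_mid (a point): Middle of a loose jar, 64 mm in diameter, 85 mm high, to be left alone.
- partsbin_mid (a point): Middle of a loose yellow open bin of nuts, 90 x 100 x 50 mm, to be left alone.
- stop (a point): Middle of the lower face of the steel stop bar (10 mm high, 90 wide) across the board, under the clip: 70 mm up the slope from the board's origin, 2 above the board's face. The tag's front edge ends here. Axes as the board's.

How it is judged:
By the outcome, as a careful person would: the job done as asked, in the order asked, and still so for the second after the job is handed in, with the robot touching nothing.
It also fails if it takes over 67 s, if anything falls off the work surface, if the arm or the gripper's body presses on something with over 40 N, if the wrist force passes 120 N, or if a joint passes its speed limit or range.

## Robot

A 7-joint arm with a two-finger parallel gripper is mounted at the origin on the work surface. World frame = base frame: x ahead of the robot, y to its left, z up, the work surface at z = 0. Lengths are in m, angles in rad, forces in N, time in s.
With the tool pointing down it reaches from about 0.4 to 0.85 m from the base axis. Payload 4.5 kg.
Tool frame: the origin (TCP) lies midway between the tips of the shut fingers; the grasp point (between the pads) lies 19 mm behind it; z points along the fingers, y is the line along which they close (so a half turn about z gives the same grasp; the last joint's range is limited). The gripper opens to 88 mm and grips with 3 to 60 N. Pads are 18 mm wide; open, the fingers measure 123 mm over their backs; the gripper's body (75 mm by 187 mm) begins 45 mm behind the grasp point.
Start: joints at [-1.254, 0.689, -0.195, 1.565, 0.157, 0.902, -0.215], TCP at [0.174, 0.6, 0.239] pointing down, gripper open.
Joint ranges: [-3.01, 3.01], [-0.46, 2.08], [-1.47, 1.51], [0.13, 2.56], [-1, 4.14], [0.04, 2.09], [-2.66, 2.66]. Speed limits (rad/s): [2.57, 2.57, 3.14, 3.14, 3.14, 3.14, 3.14].

## Interface

Orientations are given as a 3x3 rotation matrix whose columns are the frame's x, y, z axes.
In Python, from workcell import sensors, snapshot, calibration, order gives the robot as it stands.
- The arm moves only by the shell command python3 -m jog 'ROWS' [OPENING] [FORCE]. ROWS is JSON, a list of rows, each a list of 2 entries, a list of its own where there are three numbers: the shift along the tool's x, y, z normalised to -1 to 1, where 1 is 120 mm, then the turn, a rotation vector about the tool's x, y, z normalised to -1 to 1, where 1 is 60 degrees. In form: [[[dx, dy, dz], [ax, ay, az]], ...]. A call has 1 to 12 rows; each row shifts and turns the commanded pose from where the row before left it, along the tool's axes as they then stand; what a row does not reach is not made up. A row lasts 1/12 s, in which the tool goes at most 41.7 mm and 7.16 degrees, less where a joint would pass 70% of its speed; a pose out of reach is approached as far as the arm can. A call with a number of a shift or a turn outside -1 to 1 is refused whole. A call with a gripper value outside its range is refused whole. OPENING is the opening, from -1 (shut) to 1 (fully open), set as the call begins (- or left out, the last holds). The fingers move at their own pace and stop on an object; FORCE is the grip in N (left out, the last holds). Time passes only in rows, so rows that do not move let the fingers close. It gives the time, the measured TCP pose, the force, the opening and the grip force at its end, in the units of the state.
- sensors.sense(): the state, without advancing time (a new reading comes with each control period).
- snapshot(name): name is "scene" or "side" or "wrist"; returns the picture (384x512x3 uint8, red, green, blue); there is no depth.
- calibration(name): a dict with "K" (3x3 intrinsics, pixels), "position" and "orientation" of the camera in the world. Camera axes: x right, y down, z forward; pixel columns grow to the right and rows downward; lengths in m; the calibration is good to about 2 mm. A picture is of the moment at which its call begins: read the wrist's pose just before it. calibration takes no time and is no camera call; for the wrist camera it gives the pose at the moment of the call.
- order.finish_job(): hands the job in; it is judged then, once.
The state is a dict: "t": time; "joints": joint angles; "qd": joint speeds; "joint_torque": joint torques, N m; "ee_pos": TCP position; "orientation": TCP orientation; "wrist_force": force on the tool from outside, world axes, zero at the start; "moment": the same for the moment, N m; "gripper_width": opening from 0.0 (shut) to 1.0 (fully open); "grip_force": force on a finger pad.
Only numpy, scipy, OpenCV 4.12 (cv2) and the standard library are available. Lean on these libraries where they do the work, as an engineer would, in place of code of your own. Each camera call takes 0.05 s, during which the arm holds its last target. There are 200 camera calls.

## Working session

There is one attempt and no reset: what is moved stays moved. The work goes in short steps, Python scripts to look and compute and a shell command to move; the robot and the scene stay as the last step left them, time stands still between calls to the robot, and variables do not carry over. Pictures are saved under pics/ and viewed, at most 10 in all, crops included, and the job is handed in when it is done.

```bash
ls; mkdir -p pics
cat > h.py <<'E'
import numpy as np, cv2
from workcell import sensors, snapshot, calibration, order
def take(name,f):
    c=calibration(name); im=snapshot(name); cv2.imwrite(f'pics/{f}.png',im[:,:,::-1]); np.savez(f'pics/{f}.npz',K=np.array(c['K']),p=np.array(c['position']),R=np.array(c['orientation']))
    return im
def cam(f):
    d=np.load(f'pics/{f}.npz'); return d['K'],d['p'],d['R']
def ray(f,uv):
    K,p,R=cam(f); d=R@np.linalg.solve(K,[uv[0],uv[1],1.]); return p,d/np.linalg.norm(d)
def onz(f,uv,z):
    p,d=ray(f,uv); return p+d*(z-p[2])/d[2]
def tri(*obs):
    A=np.zeros((3,3));b=np.zeros(3)
    for f,uv in obs:
        p,d=ray(f,uv);M=np.eye(3)-np.outer(d,d);A+=M;b+=M@p
    x=np.linalg.solve(A,b); r=[np.linalg.norm((np.eye(3)-np.outer(ray(f,u)[1],ray(f,u)[1]))@(x-ray(f,u)[0])) for f,u in obs]
    return x,np.round(np.array(r)*1000,1)
def proj(f,X):
    K,p,R=cam(f); c=R.T@(np.asarray(X)-p); return (K@c)[:2]/c[2]
E
python3 - <<'E'
from h import *
a=take('scene','s0');b=take('side','d0');w=take('wrist','w0')
for f in('s0','d0','w0'): print(f,cam(f)[1].round(3),cam(f)[2].round(3).tolist(),cam(f)[0][0].round(0))
s=sensors.sense();print(s['t'],s['ee_pos'],np.round(s['orientation'],3).tolist())
cv2.imwrite('pics/m0.png',np.vstack([a,])[:,:,::-1])
E
```

```text
pics
s0 [1.167 0.324 0.794] [[-0.488, 0.634, -0.6], [0.873, 0.349, -0.341], [-0.007, -0.69, -0.724]] [427.   0. 271.]
d0 [ 0.496 -0.721  0.813] [[0.993, -0.085, 0.086], [-0.121, -0.7, 0.704], [0.001, -0.709, -0.705]] [448.   0. 268.]
w0 [0.104 0.62  0.383] [[0.279, 0.921, 0.271], [0.96, -0.268, -0.079], [-0.0, 0.282, -0.959]] [298.   0. 257.]
0.15 [0.17432579 0.59969682 0.23809326] [[-0.96, 0.279, -0.0], [0.279, 0.96, -0.001], [-0.0, -0.001, -1.0]]
```

View pics/s0.png

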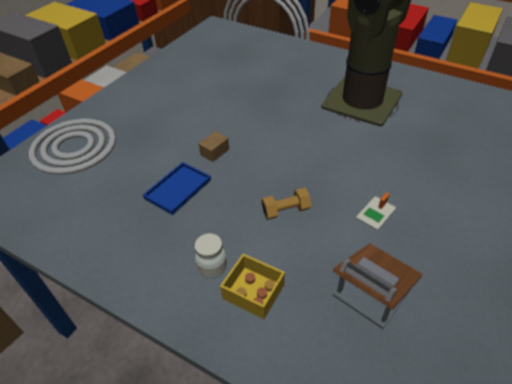

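View pics/d0.png

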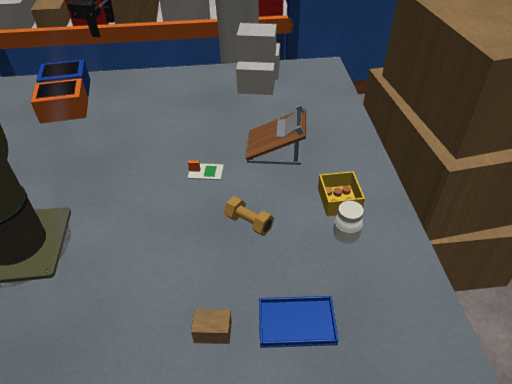

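The scene view shows the coupling at about (287,204), tray (178,188), tag (376,212) with its grip at (384,200), and board (378,275). In the side view these are at (249,215), (298,320), (205,171) with grip (194,166), and (277,133). The carton, jar and bin stand around the tray.

Run:
```python
from h import *
def P(n,a,b):
    x,r=tri(('s0',a),('d0',b)); print(n,x.round(3),r)
P('collarA(left in scene)',(269,207),(263,221)); P('collarB',(304,199),(235,208))
P('grip',(384,200),(194,166))
P('traycorner far-left',(145,187),(335,297)) ;P('tray c',(178,188),(298,321))
P('carton',(214,146),(211,325)); P('jar',(210,255),(349,217)); P('bin',(253,285),(341,194))
# tray base corners in side view on z=.018
for uv in ((260,299),(333,297),(336,343),(261,346)): print(onz('d0',uv,.018).round(3))
for uv in ((185,164),(211,181),(173,212),(145,188)): print('s',onz('s0',uv,.018).round(3))
# tag: corners/green
for f,c in(('s0',[(374,197),(396,209),(378,227),(357,214)]),('d0',[(190,163),(223,165),(222,179),(188,177)])): print(np.round([onz(f,u,.004)[:2] for u in c],3).tolist())
for f in('s0','d0'):
    im=cv2.imread(f'pics/{f}.png').astype(int);m=(im[...,1]>im[...,2]*2)&(im[...,1]>im[...,0]*1.6)&(im[...,1]>80)
    y,x=np.nonzero(m);k=(abs(x-np.median(x))<25)&(abs(y-np.median(y))<25);print('green',f,k.sum(),x[k].mean(),y[k].mean(),onz(f,(x[k].mean(),y[k].mean()),.004).round(4))
P('board front-left?',(335,273),(246,157)) 
a=cv2.imread('pics/s0.png');b=cv2.imread('pics/d0.png')
c1=cv2.resize(a[180:330,240:440],(800,600),interpolation=cv2.INTER_CUBIC);cv2.imwrite('pics/c1.png',c1)
x=cv2.resize(b[90:240,170:370],(800,600),interpolation=cv2.INTER_CUBIC);cv2.imwrite('pics/c2.png',x)
```

```text
collarA(left in scene) [ 0.571 -0.021  0.028] [0.6 0.6]
collarB [0.506 0.038 0.022] [3.1 3.1]
grip [0.408 0.211 0.017] [1.8 1.8]
traycorner far-left [ 0.688 -0.28   0.079] [10.6 10.6]
tray c [ 0.611 -0.272  0.003] [1.7 1.7]
carton [ 0.441 -0.272  0.021] [0.4 0.4]
jar [ 0.768 -0.053  0.05 ] [1.2 1.2]
bin [0.775 0.053 0.022] [2.1 2.1]
[ 0.541 -0.223  0.018]
[ 0.69  -0.237  0.018]
[ 0.674 -0.336  0.018]
[ 0.532 -0.325  0.018]
s [ 0.538 -0.301  0.018]
s [ 0.558 -0.202  0.018]
s [ 0.69  -0.221  0.018]
s [ 0.66  -0.335  0.018]
[[0.395, 0.184], [0.408, 0.246], [0.484, 0.226], [0.469, 0.168]]
[[0.397, 0.239], [0.487, 0.219], [0.482, 0.163], [0.392, 0.182]]
green s0 102 373.421568627451 214.45098039215685 [0.4515 0.2032 0.004 ]
green d0 97 209.76288659793815 170.5463917525773 [0.4505 0.2008 0.004 ]
board front-left? [ 0.592  0.205 -0.002] [51.1 51.1]
```

View pics/c1.png

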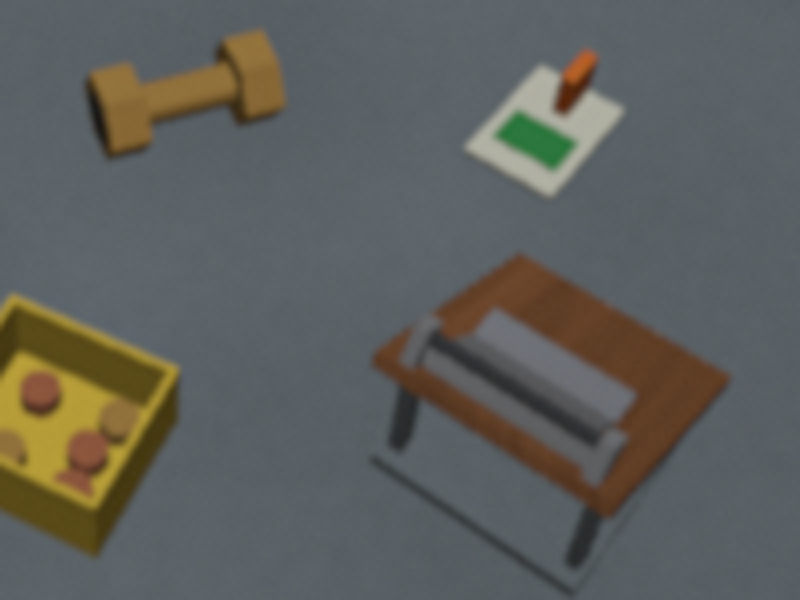

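View pics/c2.png

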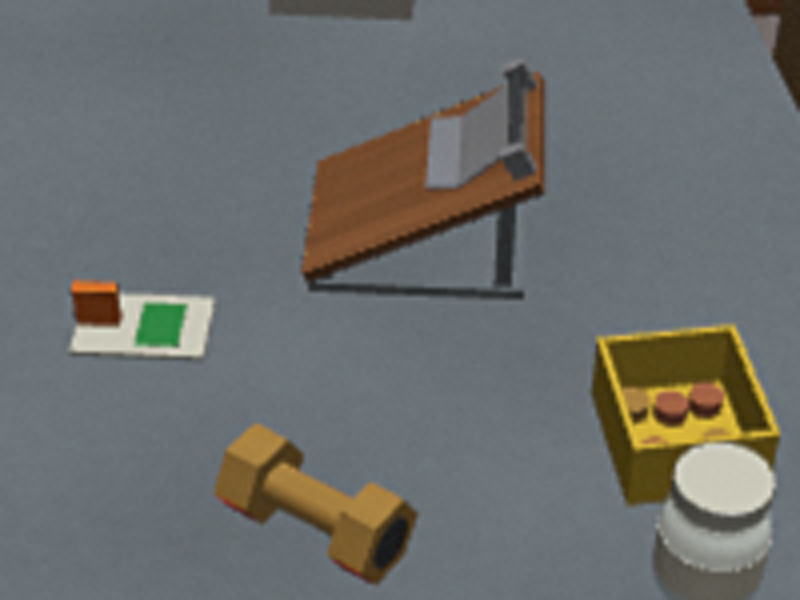

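The crops show the red marks only in the side view, on the low flat facing −y/−x (crop 2 at (230,500) and (355,565)). The board corners are clear in both crops, and the tag's front points toward the board.

```bash
cat >> h.py <<'E'
from scipy.spatial.transform import Rotation as Ro
def plan(pos,R,N):
    s=sensors.sense();p0=np.array(s['ee_pos']);R0=np.array(s['orientation'])
    D=R0.T@(np.array(pos)-p0);rv=Ro.from_matrix(R0.T@R).as_rotvec()/N
    S=sum(Ro.from_rotvec(rv*k).as_matrix() for k in range(N))
    d=np.linalg.solve(S,D)
    print(f't={s["t"]:.2f} N={N} row',[(d/.12).round(3).tolist(),(rv/np.radians(60)).round(4).tolist()],'mm/row',round(np.linalg.norm(d)*1000,1),'deg/row',round(np.degrees(np.linalg.norm(rv)),1))
def tool(ydir,tilt=0):
    # ydir: horizontal tool y (deg azimuth); tilt deg: rotate about coupling axis so gripper body leans toward -y (positive = toward +y)
    a=np.radians(ydir);y=np.array([np.cos(a),np.sin(a),0]);z=np.array([0,0,-1.]);x=np.cross(y,z)
    R=np.column_stack([x,y,z]);return R@Ro.from_rotvec([np.radians(tilt),0,0]).as_matrix()
E
python3 - <<'E'
from h import *
from scipy.optimize import least_squares
c1=lambda u:(u[0]/4+239.6,u[1]/4+179.6); c2=lambda u:(u[0]/4+169.6,u[1]/4+89.6)
n=['low-R','low-L','up-R','up-L'];A=[(522,253),(728,378),(373,362),(605,517)];B=[(303,273),(318,160),(543,187),(541,73)]
for k,a,b in zip(n,A,B):
    x,r=tri(('s0',c1(a)),('d0',c2(b)));print(k,x.round(3),r)
loc=np.array([[-.09,-.065,0],[-.09,.065,0],[.09,-.065,0],[.09,.065,0]])
def f(v):
    R=Ro.from_euler('zy',[v[3],-np.radians(28)]).as_matrix();X=loc@R.T+v[:3]
    return np.concatenate([np.r_[proj('s0',x)-c1(a),proj('d0',x)-c2(b)] for x,a,b in zip(X,A,B)])
s=least_squares(f,[.6,.2,.06,0],loss='soft_l1');print('board',s.x.round(4),np.degrees(s.x[3]),f(s.x).round(1))
# tray fit
T=np.array([[-.075,-.05],[-.075,.05],[.075,.05],[.075,-.05]])
# coupling ends
for e,a,b in(('A',(120,108),(372,533)),('B',(252,75),(259,472))): print(e,[x.round(3) for x in tri(('s0',c1(a)),('d0',c2(b)))])
print(tool(48,25)[:,2])
# approach: wrist above coupling
plan([.50,-.0,.26],tool(48.6),20)
E
```

```text
low-R [0.549 0.228 0.018] [1.1 1.1]
low-L [0.573 0.353 0.018] [1. 1.]
up-R [0.708 0.198 0.098] [0.5 0.5]
up-L [0.731 0.323 0.099] [3.1 3.1]
board [ 0.6399  0.2756  0.0564 -0.1906] -10.919180866286839 [-0.7  3.3  0.4  1.7  2.4 -0.4  0.1 -1.4 -1.6  0.3 -0.1  2.7  1.9 -3.7
  0.1 -0.5]
A [array([ 0.569, -0.022,  0.025]), array([1.1, 1.1])]
B [array([0.506, 0.035, 0.025]), array([1.3, 1.3])]
[-0.28278681 -0.31406657 -0.90630779]
t=0.15 N=20 row [[-0.24, -0.157, -0.009], [-0.0001, 0.0, 0.021]] mm/row 34.4 deg/row 1.3
```

```bash
python3 -m jog '[[[-0.12,-0.08,0],[0,0,0.02]],[[-0.24,-0.157,-0.009],[0,0,0.02]],[[-0.24,-0.157,-0.009],[0,0,0.02]],[[-0.24,-0.157,-0.009],[0,0,0.02]],[[-0.24,-0.157,-0.009],[0,0,0.02]],[[-0.24,-0.157,-0.009],[0,0,0.02]],[[-0.24,-0.157,-0.009],[0,0,0.02]],[[-0.24,-0.157,-0.009],[0,0,0.02]],[[-0.24,-0.157,-0.009],[0,0,0.02]],[[-0.24,-0.157,-0.009],[0,0,0.02]],[[-0.24,-0.157,-0.009],[0,0,0.02]],[[-0.24,-0.157,-0.009],[0,0,0.02]]]'
python3 - <<'E'
from h import *
plan([.525,.015,.20],tool(47.9),9)
E
```

```text
t: 1.15
ee_pos: [0.3941, 0.2701, 0.2506]
orientation: [[-0.86, 0.51, -0.0], [0.51, 0.86, -0.0], [0.0, -0.0, -1.0]]
wrist_force: [0.1, -0.1, 0.1]
gripper_width: 1.0
grip_force: 0.0
t=1.15 N=9 row [[-0.237, -0.121, 0.047], [-0.0, -0.0, 0.0212]] mm/row 32.4 deg/row 1.3
```

```bash
python3 -m jog '[[[-0.237,-0.121,0.047],[0,0,0.021]],[[-0.237,-0.121,0.047],[0,0,0.021]],[[-0.237,-0.121,0.047],[0,0,0.021]],[[-0.237,-0.121,0.047],[0,0,0.021]],[[-0.237,-0.121,0.047],[0,0,0.021]],[[-0.237,-0.121,0.047],[0,0,0.021]],[[-0.237,-0.121,0.047],[0,0,0.021]],[[-0.237,-0.121,0.047],[0,0,0.021]],[[-0.237,-0.121,0.047],[0,0,0.021]],[[0,0,0],[0,0,0]]]' -0.1 30
python3 - <<'E'
from h import *
take('wrist','w1'); 
for p in([.569,-.022,.025],[.506,.035,.025]): print(proj('w1',p))
E
```

```text
t: 1.98
ee_pos: [0.5266, 0.0085, 0.1987]
orientation: [[-0.736, 0.677, -0.0], [0.677, 0.736, -0.005], [-0.003, -0.004, -1.0]]
wrist_force: [-0.4, 0.1, -0.8]
gripper_width: 0.451
grip_force: 0.0
[263.75500452 220.28611535]
[263.62409352 145.64098593]
```

View pics/w1.png

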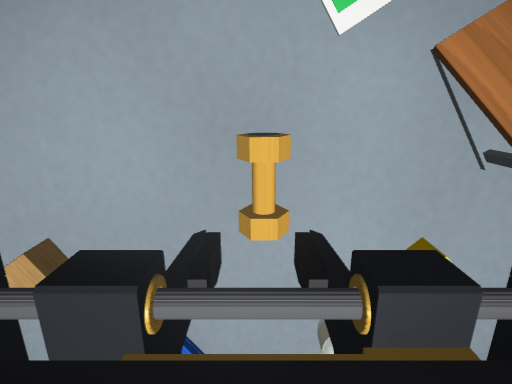

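The wrist view shows the coupling axis upright at column 263.5, with collars at rows about 147 and 221. This agrees with the predicted (264,146) and (264,220). The centre is at about (0.5375, 0.0065), so I'll approach with a −25° tilt.

Run:
```python
from h import *
C=np.array([.5375,.0065,.025]);R=tool(47.9,-25)
plan(C-R[:,2]*.065,R,8)
```

```text
t=2.03 N=8 row [[-0.013, -0.047, 0.114], [-0.0523, 0.0002, -0.0005]] mm/row 14.9 deg/row 3.1
```

```bash
python3 -m jog '[[[-0.013,-0.047,0.114],[-0.052,0,0]],[[-0.013,-0.047,0.114],[-0.052,0,0]],[[-0.013,-0.047,0.114],[-0.052,0,0]],[[-0.013,-0.047,0.114],[-0.052,0,0]],[[-0.013,-0.047,0.114],[-0.052,0,0]],[[-0.013,-0.047,0.114],[-0.052,0,0]],[[-0.013,-0.047,0.114],[-0.052,0,0]],[[-0.013,-0.047,0.114],[-0.052,0,0]],[[0,0,0],[0,0,0]],[[0,0,0],[0,0,0]]]'
python3 - <<'E'
from h import *
C=np.array([.5375,.0065,.025]);R=tool(47.9,-25)
plan(C+R[:,2]*.008,R,6)
E
```

```text
t: 2.87
ee_pos: [0.5181, -0.0084, 0.1113]
orientation: [[-0.747, 0.63, 0.212], [0.665, 0.704, 0.25], [0.008, 0.328, -0.945]]
wrist_force: [-0.2, 1.0, -0.2]
gripper_width: 0.448
grip_force: 0.0
t=2.87 N=6 row [[-0.007, -0.012, 0.135], [-0.0163, -0.0016, 0.0006]] mm/row 16.3 deg/row 1.0
```

```bash
python3 -m jog '[[[-0.007,-0.012,0.135],[-0.016,-0.002,0]],[[-0.007,-0.012,0.135],[-0.016,-0.002,0]],[[-0.007,-0.012,0.135],[-0.016,-0.002,0]],[[-0.007,-0.012,0.135],[-0.016,-0.002,0]],[[0,0,0],[0,0,0]],[[0,0,0],[0,0,0]],[[0,0,0],[0,0,0]]]'
python3 - <<'E'
from h import *
C=np.array([.5375,.0065,.025]);R=tool(47.9,-25)
plan(C+R[:,2]*.008,R,4)
E
```

```text
t: 3.45
ee_pos: [0.5138, -0.0074, 0.0935]
orientation: [[-0.752, 0.63, 0.193], [0.659, 0.707, 0.258], [0.026, 0.321, -0.947]]
wrist_force: [-0.4, 0.1, -0.5]
gripper_width: 0.45
grip_force: 0.0
t=3.45 N=4 row [[-0.02, 0.001, 0.169], [-0.0261, -0.0072, 0.001]] mm/row 20.4 deg/row 1.6
```

Run:
```python
from h import *
s=sensors.sense();print(np.round(s['joints'],2),np.round(s['qd'],3),np.round(s['joint_torque'],1))
```

```text
[ 0.41  0.83 -0.51  2.17  1.27  0.09 -0.33] [-0.    -0.004  0.002 -0.001  0.028  0.002 -0.031] [  0.1 -45.4  -5.5  -4.4   0.   -1.2  -0. ]
```

Joint 6 is at its lower stop, so leaning toward the base is limited. I'll pick with a small lean and put the tilt into the other side, yawing the axis radially for the second roll.

Run:
```python
from h import *
C=np.array([.5375,.0065,.025]);R=tool(47.9,-8)
plan(C-R[:,2]*.045,R,5)
```

```text
t=3.45 N=5 row [[-0.015, 0.022, 0.047], [0.0358, -0.0056, 0.0017]] mm/row 6.5 deg/row 2.2
```

```bash
python3 -m jog '[[[-0.015,0.022,0.047],[0.036,-0.006,0.002]],[[-0.015,0.022,0.047],[0.036,-0.006,0.002]],[[-0.015,0.022,0.047],[0.036,-0.006,0.002]],[[-0.015,0.022,0.047],[0.036,-0.006,0.002]],[[-0.015,0.022,0.047],[0.036,-0.006,0.002]],[[0,0,0],[0,0,0]],[[0,0,0],[0,0,0]]]'
python3 - <<'E'
from h import *
C=np.array([.5375,.0065,.025]);R=tool(47.9,-8)
plan(C+R[:,2]*.008,R,5)
s=sensors.sense();print(np.round(s['joints'],2))
E
```

```text
t: 4.03
ee_pos: [0.5331, 0.0021, 0.0692]
orientation: [[-0.741, 0.665, 0.094], [0.671, 0.734, 0.102], [-0.001, 0.139, -0.99]]
wrist_force: [0.6, 0.3, -0.1]
gripper_width: 0.449
grip_force: 0.0
t=4.03 N=5 row [[-0.0, -0.0, 0.088], [-0.0001, 0.0002, -0.0002]] mm/row 10.5 deg/row 0.0
[ 0.33  0.89 -0.6   2.04  1.1   0.4  -0.26]
```

```bash
python3 -m jog '[[[0,0,0.088],[0,0,0]],[[0,0,0.088],[0,0,0]],[[0,0,0.088],[0,0,0]],[[0,0,0.088],[0,0,0]],[[0,0,0.088],[0,0,0]],[[0,0,0],[0,0,0]]]' && python3 -m jog '[[[0,0,0],[0,0,0]],[[0,0,0],[0,0,0]],[[0,0,0],[0,0,0]],[[0,0,0],[0,0,0]],[[0,0,0],[0,0,0]]]' -1 40
python3 - <<'E'
from h import *
C=np.array([.54,.0,.10]);R=tool(82,37)
plan(C+R[:,2]*.008,R,12)
E
```

```text
t: 4.53
ee_pos: [0.5367, 0.0057, 0.0156]
orientation: [[-0.74, 0.666, 0.091], [0.672, 0.733, 0.1], [-0.0, 0.136, -0.991]]
wrist_force: [0.4, -0.1, -0.0]
gripper_width: 0.454
grip_force: 0.0
t: 4.95
ee_pos: [0.5388, 0.0069, 0.0175]
orientation: [[-0.74, 0.665, 0.096], [0.672, 0.733, 0.102], [-0.002, 0.14, -0.99]]
wrist_force: [0.7, 0.3, 5.2]
gripper_width: 0.282
grip_force: 40.0
t=4.95 N=12 row [[-0.008, -0.019, -0.051], [0.0606, -0.012, -0.0473]] mm/row 6.6 deg/row 4.7
```

```bash
python3 -m jog '[[[0,0,-0.1],[0,0,0]],[[0,0,-0.2],[0,0,0]],[[0,0,-0.2],[0,0,0]],[[0,0,-0.2],[0,0,0]],[[0,0,0],[0,0,0]]]'
python3 - <<'E'
from h import *
C=np.array([.55,.0,.07]);R=tool(82,37)
plan(C+R[:,2]*.008,R,12)
E
```

```text
t: 5.37
ee_pos: [0.5305, -0.0034, 0.1024]
orientation: [[-0.739, 0.667, 0.097], [0.674, 0.732, 0.1], [-0.004, 0.139, -0.99]]
wrist_force: [-0.1, 0.9, -4.8]
gripper_width: 0.283
grip_force: 40.0
t=5.37 N=12 row [[-0.01, 0.011, 0.026], [0.0604, -0.0119, -0.0474]] mm/row 3.6 deg/row 4.7
```

```bash
python3 -m jog '[[[-0.01,0.011,0.026],[0.06,-0.012,-0.047]],[[-0.01,0.011,0.026],[0.06,-0.012,-0.047]],[[-0.01,0.011,0.026],[0.06,-0.012,-0.047]],[[-0.01,0.011,0.026],[0.06,-0.012,-0.047]],[[-0.01,0.011,0.026],[0.06,-0.012,-0.047]],[[-0.01,0.011,0.026],[0.06,-0.012,-0.047]],[[-0.01,0.011,0.026],[0.06,-0.012,-0.047]],[[-0.01,0.011,0.026],[0.06,-0.012,-0.047]],[[-0.01,0.011,0.026],[0.06,-0.012,-0.047]],[[-0.01,0.011,0.026],[0.06,-0.012,-0.047]],[[-0.01,0.011,0.026],[0.06,-0.012,-0.047]],[[-0.01,0.011,0.026],[0.06,-0.012,-0.047]]]' && python3 -m jog '[[[0,0,0],[0,0,0]]]'
python3 - <<'E'
from h import *
C=np.array([.55,.0,.029]);R=tool(82,37)
plan(C+R[:,2]*.008,R,5)
s=sensors.sense();print(np.round(s['joints'],2))
E
```

```text
t: 6.37
ee_pos: [0.5489, -0.0032, 0.0597]
orientation: [[-0.99, 0.111, -0.083], [0.139, 0.793, -0.593], [-0.0, -0.599, -0.801]]
wrist_force: [0.7, -0.6, -5.9]
gripper_width: 0.282
grip_force: 40.0
t: 6.45
ee_pos: [0.5477, -0.0002, 0.0579]
orientation: [[-0.991, 0.107, -0.084], [0.136, 0.795, -0.591], [0.003, -0.597, -0.802]]
wrist_force: [0.5, 0.9, -5.9]
gripper_width: 0.281
grip_force: 40.0
t=6.45 N=5 row [[-0.004, 0.029, 0.051], [0.0012, -0.0002, 0.0008]] mm/row 7.1 deg/row 0.1
[-0.12  1.07 -0.51  1.74  1.05  1.21  0.15]
```

```bash
python3 -m jog '[[[-0.004,0.029,0.051],[0,0,0]],[[-0.004,0.029,0.051],[0,0,0]],[[-0.004,0.029,0.051],[0,0,0]],[[-0.004,0.029,0.051],[0,0,0]],[[-0.004,0.029,0.051],[0,0,0]],[[0,0,0],[0,0,0]]]' && python3 -m jog '[[[0,0.006,0.008],[0,0,0]],[[0,0.006,0.008],[0,0,0]],[[0,0,0],[0,0,0]]]' -1 5 && python3 -m jog '[[[0,0,0],[0,0,0]],[[0,0,0],[0,0,0]],[[0,0,0],[0,0,0]]]' -0.26 5
python3 - <<'E'
from h import *
take('scene','s1')
b=cv2.imread('pics/s1.png');cv2.imwrite('pics/c3.png',cv2.resize(b[140:260,200:360],(640,480),interpolation=cv2.INTER_CUBIC))
E
```

```text
t: 6.95
ee_pos: [0.5501, -0.0093, 0.0252]
orientation: [[-0.99, 0.115, -0.086], [0.143, 0.793, -0.592], [0.0, -0.598, -0.802]]
wrist_force: [0.7, 0.1, -4.4]
gripper_width: 0.282
grip_force: 40.0
t: 7.2
ee_pos: [0.5508, -0.008, 0.0242]
orientation: [[-0.99, 0.115, -0.084], [0.142, 0.794, -0.591], [-0.001, -0.597, -0.802]]
wrist_force: [-0.1, -0.3, -4.8]
gripper_width: 0.295
grip_force: 5.0
t: 7.45
ee_pos: [0.5511, -0.0079, 0.0247]
orientation: [[-0.99, 0.115, -0.083], [0.142, 0.794, -0.591], [-0.002, -0.597, -0.802]]
wrist_force: [0.2, 1.4, -1.4]
gripper_width: 0.368
grip_force: 0.8
```

View pics/c3.png

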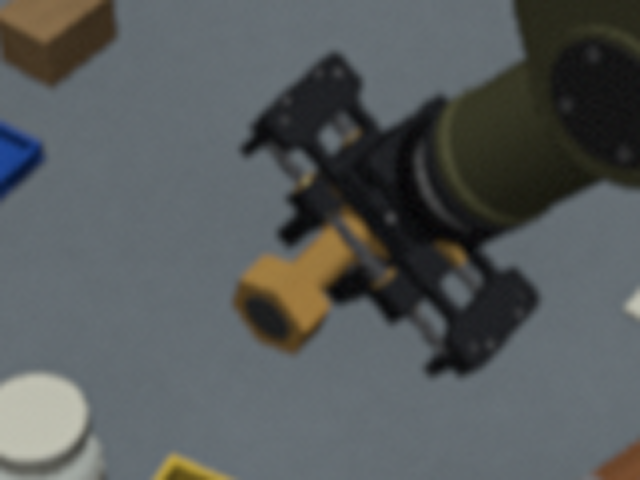

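The gripper straddles the waist and the coupling appears down on the bench, with its near collar at crop (283,305). I'll retreat along the fingers and measure numerically.

```bash
python3 -m jog '[[[0,0,-0.1],[0,0,0]],[[0,0,-0.2],[0,0,0]],[[0,0,-0.2],[0,0,0]],[[0,0,-0.2],[0,0,0]],[[0,0,-0.1],[-0.06,0,0]],[[0,0,0],[-0.09,0,0]],[[0,0,0],[-0.09,0,0]],[[0,0,0],[-0.09,0,0]],[[0,0,0],[-0.09,0,0]],[[0,0,0],[-0.09,0,0]],[[0,0,0],[-0.09,0,0]],[[0,0,0],[0,0,0]]]' -0.1
cat >> h.py <<'E'
def brass(f,box=None):
    im=cv2.imread(f'pics/{f}.png');h=cv2.cvtColor(im,cv2.COLOR_BGR2HSV).astype(int)
    br=(((h[...,0]>12)&(h[...,0]<24)&(h[...,1]>130)&(h[...,2]>70)))
    red=((h[...,0]<7)|(h[...,0]>173))&(h[...,1]>150)&(h[...,2]>80)
    n,l,st,c=cv2.connectedComponentsWithStats((br|red).astype(np.uint8))
    out=[]
    for i in range(1,n):
        if st[i,4]>60:
            r=red&(l==i);y,x=np.nonzero(r);out.append((st[i].tolist(),c[i].round(1).tolist(),int(r.sum()),[x.mean().round(1),y.mean().round(1)] if len(x) else None,l==i))
    return out
E
python3 - <<'E'
from h import *
take('wrist','w2');take('side','d2');take('scene','s2')
for f in('w2','d2','s2'):
  for o in brass(f): print(f,o[:4])
s=sensors.sense();print(np.round(s['joints'],2))
E
```

```text
t: 8.5
ee_pos: [0.5584, 0.042, 0.1014]
orientation: [[-0.989, 0.15, -0.001], [0.15, 0.989, -0.015], [-0.001, -0.016, -1.0]]
wrist_force: [-0.1, -1.2, -1.3]
gripper_width: 0.451
grip_force: 0.0
w2 ([170, 131, 79, 152, 6204], [214.2, 191.0], 230, [np.float64(175.2), np.float64(156.1)])
w2 ([496, 156, 16, 112, 963], [506.1, 196.3], 0, None)
w2 ([144, 275, 22, 60, 611], [152.6, 304.2], 0, None)
w2 ([350, 275, 21, 60, 507], [362.7, 302.6], 0, None)
w2 ([122, 348, 357, 12, 2769], [327.1, 355.1], 0, None)
d2 ([270, 120, 30, 26, 170], [280.3, 135.9], 0, None)
d2 ([318, 172, 44, 44, 779], [336.2, 189.5], 0, None)
d2 ([231, 204, 47, 21, 649], [253.3, 214.1], 121, [np.float64(253.1), np.float64(217.9)])
s2 ([134, 0, 16, 21, 115], [140.1, 5.8], 115, [np.float64(140.1), np.float64(5.8)])
s2 ([395, 4, 33, 47, 675], [409.8, 24.7], 675, [np.float64(409.8), np.float64(24.7)])
s2 ([58, 13, 49, 49, 1114], [82.4, 38.0], 0, None)
s2 ([446, 24, 47, 45, 1154], [467.9, 47.1], 0, None)
s2 ([40, 109, 26, 16, 165], [52.2, 116.3], 165, [np.float64(52.2), np.float64(116.3)])
s2 ([261, 187, 44, 42, 626], [284.7, 205.2], 0, None)
s2 ([367, 246, 17, 19, 128], [375.5, 255.7], 0, None)
s2 ([221, 257, 63, 61, 1466], [253.0, 286.6], 0, None)
s2 ([383, 258, 38, 50, 510], [400.9, 277.2], 0, None)
[ 0.27  0.93 -0.8   1.85  0.94  0.8   0.38]
```

```bash
cat >> h.py <<'E'
from scipy.optimize import minimize
def model(v,z=.025):
    a=v[2];u=np.array([np.cos(a),np.sin(a),0]);w=np.array([-u[1],u[0],0]);k=np.array([0,0,1.]);th=np.radians(np.arange(0,360,60));r=.025/np.cos(np.pi/6)
    return [np.array([v[0],v[1],z])+u*e+r*(np.cos(t)*w+np.sin(t)*k) for e in(-.055,.055) for t in th]
def fit(views,v0,z=.025):
    H=[]
    for f,near in views:
        best=min(brass(f),key=lambda o:np.hypot(*(np.array(o[1])-proj(f,[*v0[:2],z]))))
        y,x=np.nonzero(best[4]);hull=cv2.convexHull(np.column_stack([x,y]).astype(np.int32));m=np.zeros((384*4,512*4),np.uint8);cv2.fillConvexPoly(m,hull*4+2,1);H.append((f,m>0))
    def cost(v,each=False):
        c=[]
        for f,m in H:
            P=np.array([proj(f,X) for X in model(v,z)]);q=np.zeros(m.shape,np.uint8);cv2.fillConvexPoly(q,cv2.convexHull(((P+.5)*4).astype(np.int32)),1)
            c.append(1-(m&(q>0)).sum()/(m|(q>0)).sum())
        return c if each else sum(c)
    s=min((minimize(cost,[v0[0],v0[1],v0[2]],method='Nelder-Mead',options=dict(initial_simplex=np.array(v0)+np.array([[0,0,0],[.01,0,0],[0,.01,0],[0,0,.15]]),xatol=1e-4)),),key=lambda s:s.fun)
    print('fit',s.x.round(4),'deg',round(np.degrees(s.x[2]),1),'iou err',np.round(cost(s.x,True),3));return s.x
E
python3 - <<'E'
from h import *
c=tri(('d2',(253.3,214.1)),('s2',(284.7,205.2)));print(c)
v0=[c[0][0],c[0][1],np.radians(-8)]
fit([('d2',0),('s2',0)],v0); fit([('w2',0)],v0); fit([('w2',0),('d2',0),('s2',0)],v0)
E
```

```text
(array([0.5489513 , 0.0078483 , 0.02600105]), array([2., 2.]))
fit [ 0.5533  0.0077 -0.1656] deg -9.5 iou err [0.148 0.145]
fit [ 0.5526  0.0054 -0.1322] deg -7.6 iou err [0.077]
fit [ 0.5522  0.0057 -0.1363] deg -7.8 iou err [0.078 0.148 0.15 ]
```

Run:
```python
from h import *
C=np.array([.5525,.0055,.025]);R=tool(82.2,-20)
plan(C-R[:,2]*.06,R,7)
```

```text
t=8.65 N=7 row [[0.0, -0.08, 0.013], [-0.0494, 0.0003, -0.0007]] mm/row 9.8 deg/row 3.0
```

```bash
python3 -m jog '[[[0,-0.08,0.013],[-0.05,0,0]],[[0,-0.08,0.013],[-0.05,0,0]],[[0,-0.08,0.013],[-0.05,0,0]],[[0,-0.08,0.013],[-0.05,0,0]],[[0,-0.08,0.013],[-0.05,0,0]],[[0,-0.08,0.013],[-0.05,0,0]],[[0,-0.08,0.013],[-0.05,0,0]],[[0,0,0],[0,0,0]],[[0,0,0],[0,0,0]]]'
python3 - <<'E'
from h import *
C=np.array([.5525,.0055,.025]);R=tool(82.2,-20)
plan(C+R[:,2]*.008,R,6)
s=sensors.sense();print(np.round(s['joints'],2))
E
```

```text
t: 9.4
ee_pos: [0.5496, -0.0142, 0.0802]
orientation: [[-0.99, 0.133, 0.049], [0.142, 0.929, 0.343], [0.0, 0.347, -0.938]]
wrist_force: [0.3, 0.4, 0.7]
gripper_width: 0.45
grip_force: 0.0
t=9.40 N=6 row [[-0.0, -0.001, 0.093], [0.0008, 0.0003, -0.0009]] mm/row 11.1 deg/row 0.1
[ 0.68  1.07 -0.98  1.9   0.89  0.62  0.71]
```

```bash
python3 -m jog '[[[0,0,0.093],[0,0,0]],[[0,0,0.093],[0,0,0]],[[0,0,0.093],[0,0,0]],[[0,0,0.093],[0,0,0]],[[0,0,0.093],[0,0,0]],[[0,0,0.093],[0,0,0]],[[0,0,0],[0,0,0]]]' && python3 -m jog '[[[0,0,0],[0,0,0]],[[0,0,0],[0,0,0]],[[0,0,0],[0,0,0]],[[0,0,0],[0,0,0]]]' -1 40 && python3 -m jog '[[[0,0,-0.1],[0,0,0]],[[0,0,-0.2],[0,0,0]],[[0,0,-0.2],[0,0,0]],[[0,0,0],[0,0,0]]]'
python3 - <<'E'
from h import *
C=np.array([.56,-.05,.07]);R=tool(82.2,36)
plan(C+R[:,2]*.008,R,10)
s=sensors.sense();print(np.round(s['joints'],2))
E
```

```text
t: 9.98
ee_pos: [0.5518, 0.0089, 0.0157]
orientation: [[-0.99, 0.132, 0.047], [0.14, 0.929, 0.344], [0.002, 0.347, -0.938]]
wrist_force: [0.6, -0.5, 0.6]
gripper_width: 0.452
grip_force: 0.0
t: 10.32
ee_pos: [0.5532, 0.0077, 0.0182]
orientation: [[-0.99, 0.133, 0.051], [0.142, 0.928, 0.344], [-0.002, 0.348, -0.938]]
wrist_force: [-0.5, 1.3, -1.8]
gripper_width: 0.279
grip_force: 40.0
t: 10.65
ee_pos: [0.5515, -0.0153, 0.0774]
orientation: [[-0.989, 0.134, 0.056], [0.145, 0.928, 0.342], [-0.006, 0.346, -0.938]]
wrist_force: [0.2, 0.1, -4.4]
gripper_width: 0.282
grip_force: 40.0
t=10.65 N=10 row [[-0.011, -0.032, 0.015], [0.0938, 0.0004, -0.001]] mm/row 4.4 deg/row 5.6
[ 0.68  1.07 -0.98  1.9   0.9   0.6   0.71]
```

```bash
python3 -m jog '[[[-0.011,-0.032,0.015],[0.09,0,0]],[[-0.011,-0.032,0.015],[0.09,0,0]],[[-0.011,-0.032,0.015],[0.09,0,0]],[[-0.011,-0.032,0.015],[0.09,0,0]],[[-0.011,-0.032,0.015],[0.09,0,0]],[[-0.011,-0.032,0.015],[0.09,0,0]],[[-0.011,-0.032,0.015],[0.09,0,0]],[[-0.011,-0.032,0.015],[0.09,0,0]],[[-0.011,-0.032,0.015],[0.09,0,0]],[[-0.011,-0.032,0.015],[0.09,0,0]],[[0,0,0],[0,0,0]],[[0,0,0],[0,0,0]]]'
python3 - <<'E'
from h import *
C=np.array([.56,-.05,.0275]);R=tool(82.2,34)
plan(C+R[:,2]*.008,R,6)
E
```

```text
t: 11.65
ee_pos: [0.5573, -0.0502, 0.058]
orientation: [[-0.99, 0.116, -0.077], [0.139, 0.826, -0.546], [0.0, -0.551, -0.834]]
wrist_force: [-0.1, -0.7, -4.8]
gripper_width: 0.284
grip_force: 40.0
t=11.65 N=6 row [[-0.004, 0.024, 0.046], [0.0016, -0.0004, -0.0004]] mm/row 6.2 deg/row 0.1
```

```bash
python3 -m jog '[[[-0.004,0.024,0.046],[0,0,0]],[[-0.004,0.024,0.046],[0,0,0]],[[-0.004,0.024,0.046],[0,0,0]],[[-0.004,0.024,0.046],[0,0,0]],[[-0.004,0.024,0.046],[0,0,0]],[[-0.004,0.024,0.046],[0,0,0]],[[0,0,0],[0,0,0]],[[0,0.005,0.007],[0,0,0]],[[0,0,0],[0,0,0]]]'  && python3 -m jog '[[[0,0.004,0.007],[0,0,0]],[[0,0,0],[0,0,0]]]' -1 8
```

```text
t: 12.4
ee_pos: [0.56, -0.0567, 0.0211]
orientation: [[-0.99, 0.119, -0.078], [0.142, 0.824, -0.549], [-0.001, -0.554, -0.832]]
wrist_force: [0.1, 0.6, -4.7]
gripper_width: 0.285
grip_force: 40.0
t: 12.57
ee_pos: [0.5602, -0.0566, 0.0205]
orientation: [[-0.99, 0.119, -0.077], [0.142, 0.824, -0.549], [-0.002, -0.554, -0.832]]
wrist_force: [-0.4, 0.9, -5.1]
gripper_width: 0.292
grip_force: 8.0
```

```bash
python3 -m jog '[[[0,0.007,0.01],[0,0,0]],[[0,0,0],[0,0,0]]]' && python3 -m jog '[[[0,0,0],[0,0,0]],[[0,0,0],[0,0,0]],[[0,0,0],[0,0,0]]]' -0.28 8  && python3 -m jog '[[[0,0,-0.05],[0,0,0]],[[0,0,-0.1],[0,0,0]],[[0,0,-0.2],[0,0,0]],[[0,0,-0.2],[0,0,0]],[[0,0,-0.1],[-0.06,0,0]],[[0,0,0],[-0.09,0,0]],[[0,0,0],[-0.09,0,0]],[[0,0,0],[-0.09,0,0]],[[0,0,0],[-0.09,0,0]],[[0,0,-0.2],[-0.09,0,0]],[[0,0,-0.2],[-0.06,0,0]],[[0,0,0],[0,0,0]]]' -0.2
python3 - <<'E'
from h import *
take('wrist','w3');take('side','d3');take('scene','s3')
v0=[.56,-.045,np.radians(-8)]
for f in('w3','d3','s3'):
  for o in brass(f):
    if o[2] and o[1][1]>130: print(f,o[:4])
fit([('w3',0)],v0); fit([('w3',0),('d3',0),('s3',0)],v0)
im=cv2.imread('pics/s3.png')
# tray
for f in('s3','d3'):
    im=cv2.imread(f'pics/{f}.png').astype(int);m=((im[...,0]>110)&(im[...,0]>2*im[...,2])).astype(np.uint8);n,l,st,c=cv2.connectedComponentsWithStats(m)
    for i in range(1,n):
        if st[i,4]>600: 
            q=cv2.convexHull(np.column_stack(np.nonzero(l==i)[::-1]).astype(np.int32)); print(f,st[i].tolist(),cv2.approxPolyDP(q,4,True)[:,0].tolist())
E
```

```text
t: 12.73
ee_pos: [0.5603, -0.0565, 0.0201]
orientation: [[-0.99, 0.119, -0.077], [0.142, 0.823, -0.55], [-0.002, -0.555, -0.832]]
wrist_force: [-0.6, 2.1, 3.6]
gripper_width: 0.288
grip_force: 8.0
t: 12.98
ee_pos: [0.5602, -0.0573, 0.0192]
orientation: [[-0.99, 0.119, -0.077], [0.142, 0.823, -0.55], [-0.002, -0.555, -0.832]]
wrist_force: [-0.3, 0.3, 0.5]
gripper_width: 0.358
grip_force: 0.1
t: 13.98
ee_pos: [0.5687, -0.0125, 0.1356]
orientation: [[-0.989, 0.148, 0.009], [0.148, 0.989, 0.009], [-0.007, 0.011, -1.0]]
wrist_force: [-0.1, -0.5, -0.0]
gripper_width: 0.398
grip_force: 0.0
w3 ([177, 125, 70, 133, 5224], [214.1, 182.3], 640, [np.float64(206.2), np.float64(144.4)])
d3 ([236, 220, 49, 23, 721], [260.7, 231.6], 110, [np.float64(262.6), np.float64(224.8)])
s3 ([240, 181, 43, 42, 570], [263.3, 199.7], 82, [np.float64(259.8), np.float64(195.4)])
fit [ 0.5609 -0.0502 -0.136 ] deg -7.8 iou err [0.055]
fit [ 0.5607 -0.0502 -0.1436] deg -8.2 iou err [0.056 0.113 0.162]
s3 [68, 0, 64, 17, 624] [[131, 2], [105, 16], [68, 4]]
s3 [419, 15, 38, 28, 630] [[456, 20], [443, 42], [419, 37], [434, 15]]
s3 [143, 162, 67, 48, 1351] [[209, 175], [172, 209], [143, 195], [182, 162]]
d3 [259, 296, 79, 47, 3177] [[337, 340], [260, 342], [259, 298], [330, 296]]
```

Red marks are now visible from all three cameras, so the coupling is marks-up. Next I'll fit the tray pose and plan the vertical pick.

```bash
cat >> h.py <<'E'
def trayfit(views,v0):
    H=[]
    for f in views:
        h=cv2.cvtColor(cv2.imread(f'pics/{f}.png'),cv2.COLOR_BGR2HSV).astype(int);m=((h[...,0]>105)&(h[...,0]<128)&(h[...,1]>140)&(h[...,2]>40)).astype(np.uint8)
        n,l,st,c=cv2.connectedComponentsWithStats(m);i=min((i for i in range(1,n) if st[i,4]>400),key=lambda i:np.hypot(*(c[i]-proj(f,[*v0[:2],.01]))))
        hull=cv2.convexHull(np.column_stack(np.nonzero(l==i)[::-1]).astype(np.int32));M=np.zeros((1536,2048),np.uint8);cv2.fillConvexPoly(M,hull*4+2,1);H.append((f,M>0))
    def cost(v,each=False):
        a=v[2];c=[];X=[np.array([v[0]+p*np.cos(a)-q*np.sin(a),v[1]+p*np.sin(a)+q*np.cos(a),z]) for p in(-.075,.075) for q in(-.05,.05) for z in(0,.018)]
        for f,M in H:
            P=np.array([proj(f,x) for x in X]);q=np.zeros(M.shape,np.uint8);cv2.fillConvexPoly(q,cv2.convexHull(((P+.5)*4).astype(np.int32)),1);c.append(1-(M&(q>0)).sum()/(M|(q>0)).sum())
        return c if each else sum(c)
    s=minimize(cost,v0,method='Nelder-Mead',options=dict(initial_simplex=np.array(v0)+np.array([[0,0,0],[.01,0,0],[0,.01,0],[0,0,.12]]),xatol=1e-4))
    print('tray',s.x.round(4),np.degrees(s.x[2]).round(1),np.round(cost(s.x,True),3))
E
python3 - <<'E'
from h import *
for v in(['s0','d0'],['s0'],['d0']): trayfit(v,[.612,-.272,-.12])
C=np.array([.5608,-.0502,.017]);plan(C,tool(82),6)
E
```

```text
tray [ 0.6093 -0.2739 -0.1018] -5.8 [0.091 0.039]
tray [ 0.6103 -0.2718 -0.0556] -3.2 [0.092]
tray [ 0.6097 -0.2742 -0.0898] -5.1 [0.037]
t=14.13 N=6 row [[0.0, -0.058, 0.159], [0.0013, 0.0003, -0.0004]] mm/row 20.4 deg/row 0.1
```

```bash
python3 -m jog '[[[0,-0.116,0.079],[0,0,0]],[[0,-0.116,0.079],[0,0,0]],[[0,-0.116,0.159],[0,0,0]],[[0,0,0.159],[0,0,0]],[[0,0,0.159],[0,0,0]],[[0,0,0.159],[0,0,0]],[[0,0,0.159],[0,0,0]],[[0,0,0],[0,0,0]],[[0,0,0],[0,0,0]]]' -0.1 && python3 -m jog '[[[0,0,0],[0,0,0]],[[0,0,0],[0,0,0]],[[0,0,0],[0,0,0]],[[0,0,0],[0,0,0]]]' -1 40 && python3 -m jog '[[[0,0,-0.1],[0,0,0]],[[0,0,-0.2],[0,0,0]],[[0,0,-0.2],[0,0,0]],[[0,0,0],[0,0,0]]]'
python3 - <<'E'
from h import *
plan([.6095,-.274,.08],tool(84.5),9)
E
```

```text
t: 14.88
ee_pos: [0.5592, -0.0504, 0.0148]
orientation: [[-0.99, 0.141, -0.002], [0.141, 0.99, 0.008], [0.003, 0.007, -1.0]]
wrist_force: [-0.3, -0.2, 0.2]
gripper_width: 0.452
grip_force: 0.0
t: 15.22
ee_pos: [0.5615, -0.0498, 0.0175]
orientation: [[-0.99, 0.142, 0.004], [0.142, 0.99, 0.008], [-0.003, 0.009, -1.0]]
wrist_force: [-0.3, -0.2, 1.5]
gripper_width: 0.286
grip_force: 40.0
t: 15.55
ee_pos: [0.563, -0.0494, 0.0809]
orientation: [[-0.99, 0.142, 0.009], [0.142, 0.99, 0.01], [-0.007, 0.011, -1.0]]
wrist_force: [0.1, 1.0, -5.2]
gripper_width: 0.286
grip_force: 40.0
t=15.55 N=9 row [[-0.068, -0.201, -0.0], [0.0012, 0.0008, -0.0049]] mm/row 25.5 deg/row 0.3
```

```bash
python3 -m jog '[[[-0.034,-0.1,0],[0,0,-0.005]],[[-0.068,-0.2,0],[0,0,-0.005]],[[-0.068,-0.2,0],[0,0,-0.005]],[[-0.068,-0.2,0],[0,0,-0.005]],[[-0.068,-0.2,0],[0,0,-0.005]],[[-0.068,-0.2,0],[0,0,-0.005]],[[-0.068,-0.2,0],[0,0,-0.005]],[[-0.068,-0.2,0],[0,0,-0.005]],[[-0.068,-0.2,0],[0,0,-0.005]],[[-0.034,-0.1,0],[0,0,-0.005]],[[0,0,0],[0,0,0]],[[0,0,0],[0,0,0]]]'
python3 - <<'E'
from h import *
plan([.6095,-.274,.025],tool(84.5),6)
take('wrist','w4');take('side','d4')
for p in((-.075,.05),(.075,.05),(.075,-.05),(-.075,-.05)):
    a=np.radians(-5.5);print(proj('w4',[.6095+p[0]*np.cos(a)-p[1]*np.sin(a),-.274+p[0]*np.sin(a)+p[1]*np.cos(a),.018]).round(0))
E
```

```text
t: 16.55
ee_pos: [0.6069, -0.2739, 0.0736]
orientation: [[-0.996, 0.092, 0.0], [0.092, 0.996, 0.009], [0.0, 0.009, -1.0]]
wrist_force: [0.5, 0.7, -5.2]
gripper_width: 0.281
grip_force: 40.0
t=16.55 N=6 row [[-0.004, -0.0, 0.067], [0.0015, -0.0001, 0.0006]] mm/row 8.1 deg/row 0.1
[335. 109.]
[320. 306.]
[193. 307.]
[180. 108.]
```

View pics/w4.png

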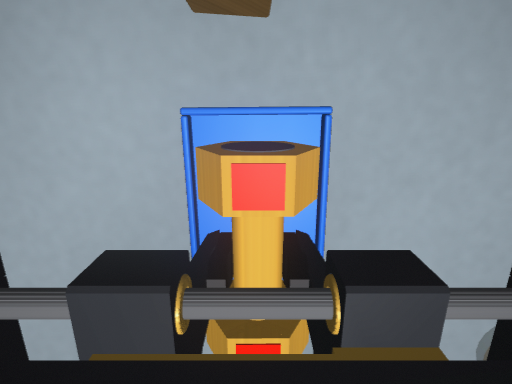

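The wrist view shows the red mark facing up at (258,187). The tray's rear corners are at (181,109) and (331,109), close to the prediction, and the coupling is centred. I'll lower it slowly.

```bash
python3 -m jog '[[[-0.004,0,0.067],[0,0,0]],[[-0.004,0,0.067],[0,0,0]],[[-0.004,0,0.067],[0,0,0]],[[-0.004,0,0.067],[0,0,0]],[[-0.004,0,0.06],[0,0,0]],[[-0.004,0,0.04],[0,0,0]],[[0,0,0.02],[0,0,0]],[[0,0,0],[0,0,0]],[[0,0,0],[0,0,0]]]'
```

```text
t: 17.4
ee_pos: [0.6112, -0.273, 0.0283]
orientation: [[-0.996, 0.09, 0.003], [0.09, 0.996, 0.009], [-0.002, 0.009, -1.0]]
wrist_force: [-0.4, -0.0, -4.1]
gripper_width: 0.284
grip_force: 40.0
```

```bash
python3 -m jog '[[[0,0,0.015],[0,0,0]],[[0,0,0.015],[0,0,0]],[[0,0,0.01],[0,0,0]],[[0,0,0],[0,0,0]]]'; python3 -m jog '[[[0,0,0.007],[0,0,0]],[[0,0,0],[0,0,0]]]'
```

```text
t: 17.73
ee_pos: [0.6109, -0.2731, 0.0233]
orientation: [[-0.996, 0.09, 0.002], [0.09, 0.996, 0.009], [-0.001, 0.009, -1.0]]
wrist_force: [-0.5, -0.7, -4.3]
gripper_width: 0.285
grip_force: 40.0
t: 17.9
ee_pos: [0.6112, -0.2731, 0.0227]
orientation: [[-0.996, 0.09, 0.003], [0.09, 0.996, 0.009], [-0.002, 0.009, -1.0]]
wrist_force: [0.5, -0.6, -5.3]
gripper_width: 0.284
grip_force: 40.0
```

```bash
python3 -m jog '[[[0,0,0.008],[0,0,0]],[[0,0,0],[0,0,0]]]'; python3 -m jog '[[[0,0,0.006],[0,0,0]],[[0,0,0],[0,0,0]]]'
```

```text
t: 18.07
ee_pos: [0.6112, -0.2731, 0.0226]
orientation: [[-0.996, 0.09, 0.003], [0.09, 0.996, 0.008], [-0.002, 0.009, -1.0]]
wrist_force: [-2.8, 0.6, 3.2]
gripper_width: 0.282
grip_force: 40.0
t: 18.23
ee_pos: [0.6112, -0.2731, 0.0225]
orientation: [[-0.996, 0.09, 0.003], [0.09, 0.996, 0.008], [-0.002, 0.008, -1.0]]
wrist_force: [-4.4, -0.2, 7.3]
gripper_width: 0.28
grip_force: 40.0
```

```bash
python3 -m jog '[[[0,0,0],[0,0,0]],[[0,0,0],[0,0,0]],[[0,0,0],[0,0,0]],[[0,0,0],[0,0,0]]]' -0.1 10 && python3 -m jog '[[[0,0,-0.05],[0,0,0]],[[0,0,-0.15],[0,0,0]],[[0,0,-0.25],[0,0,0]],[[0,0,-0.25],[0,0,0]],[[0,0,-0.25],[0,0,0]],[[0,0,-0.25],[0,0,0]],[[0,0,-0.25],[0,0,0]],[[0,0,0],[0,0,0]],[[0,0,0],[0,0,0]]]' -0.1
python3 - <<'E'
from h import *
plan([.56,.25,.25],tool(78),15)
take('wrist','w5')
for o in brass('w5'): print(o[:4])
fit([('w5',0)],[.611,-.273,-.09],.03)
E
```

```text
t: 18.57
ee_pos: [0.6115, -0.2729, 0.021]
orientation: [[-0.996, 0.09, 0.003], [0.09, 0.996, 0.009], [-0.002, 0.009, -1.0]]
wrist_force: [0.3, -0.5, 0.5]
gripper_width: 0.446
grip_force: 0.0
t: 19.32
ee_pos: [0.6122, -0.2744, 0.1987]
orientation: [[-0.996, 0.09, 0.008], [0.09, 0.996, 0.008], [-0.007, 0.008, -1.0]]
wrist_force: [-0.2, 0.2, 0.4]
gripper_width: 0.45
grip_force: 0.0
t=19.32 N=15 row [[0.071, 0.284, -0.028], [0.0005, 0.0004, 0.0076]] mm/row 35.3 deg/row 0.5
([230, 123, 55, 83, 2624], [256.9, 155.8], 439, [np.float64(257.5), np.float64(137.5)])
([232, 202, 51, 29, 1068], [256.9, 217.7], 340, [np.float64(257.5), np.float64(220.0)])
([144, 275, 22, 60, 615], [152.7, 304.2], 0, None)
([350, 275, 21, 60, 540], [362.6, 302.7], 0, None)
([122, 348, 357, 12, 2769], [327.1, 355.1], 0, None)
fit [ 0.6104 -0.272  -0.0613] deg -3.5 iou err [0.416]
```

```bash
python3 -m jog '[[[0.04,0.14,-0.03],[0,0,0.008]],[[0.07,0.28,-0.03],[0,0,0.008]],[[0.07,0.28,-0.03],[0,0,0.008]],[[0.07,0.28,-0.03],[0,0,0.008]],[[0.07,0.28,-0.03],[0,0,0.008]],[[0.07,0.28,-0.03],[0,0,0.008]],[[0.07,0.28,-0.03],[0,0,0.008]],[[0.07,0.28,-0.03],[0,0,0.008]],[[0.07,0.28,-0.03],[0,0,0.008]],[[0.07,0.28,-0.03],[0,0,0.008]],[[0.07,0.28,-0.03],[0,0,0.008]],[[0.07,0.28,-0.03],[0,0,0.008]]]' -0.4 && python3 -m jog '[[[0.07,0.28,-0.03],[0,0,0.008]],[[0.07,0.28,-0.03],[0,0,0.008]],[[0.07,0.28,-0.03],[0,0,0.008]],[[0.03,0.14,0],[0,0,0]],[[0,0,0],[0,0,0]],[[0,0,0],[0,0,0]]]'
python3 - <<'E'
from h import *
take('wrist','w6')
for l in [(-.09,-.065,0),(-.09,.065,0),(.09,.065,0),(.09,-.065,0)]:
    R=Ro.from_euler('zy',[-.19,-np.radians(28)]).as_matrix();print(proj('w6',np.array([.64,.2755,.06])+R@l).round(0))
E
```

```text
t: 20.37
ee_pos: [0.5663, 0.1219, 0.2406]
orientation: [[-0.982, 0.19, -0.0], [0.19, 0.982, 0.008], [0.002, 0.008, -1.0]]
wrist_force: [0.9, 0.4, -0.1]
gripper_width: 0.296
grip_force: 0.0
t: 20.87
ee_pos: [0.5619, 0.2423, 0.2523]
orientation: [[-0.977, 0.212, 0.0], [0.212, 0.977, 0.008], [0.001, 0.008, -1.0]]
wrist_force: [-0.8, -0.4, -0.0]
gripper_width: 0.301
grip_force: 0.0
[244. 160.]
[346. 157.]
[356. 307.]
[243. 306.]
```

```bash
python3 -m jog '[[[-0.1,0.04,-0.1],[0,0,0]],[[-0.25,0.1,-0.2],[0,0,0]],[[-0.25,0.1,-0.1],[0,0,0]],[[-0.1,0,0],[0,0,0]],[[0,0,0],[0,0,0]],[[0,0,0],[0,0,0]]]'
python3 - <<'E'
from h import *
take('wrist','w7')
a=cv2.imread('pics/w6.png')[130:330,180:380];b=cv2.imread('pics/w7.png')[60:260,180:380]
cv2.imwrite('pics/c6.png',np.hstack([cv2.resize(i,(400,400),interpolation=cv2.INTER_CUBIC) for i in(a,b)]))
R=Ro.from_euler('zy',[-.19,-np.radians(28)]).as_matrix()
for l in [(-.09,-.065,0),(-.09,.065,0),(.09,.065,0),(.09,-.065,0)]:
    print(proj('w7',np.array([.64,.2755,.06])+R@l).round(0))
E
```

```text
t: 21.42
ee_pos: [0.6511, 0.249, 0.3003]
orientation: [[-0.976, 0.217, 0.0], [0.217, 0.976, 0.007], [0.001, 0.007, -1.0]]
wrist_force: [0.5, -0.2, -0.8]
gripper_width: 0.301
grip_force: 0.0
[226.  92.]
[322.  87.]
[329. 221.]
[224. 223.]
```

View pics/c6.png

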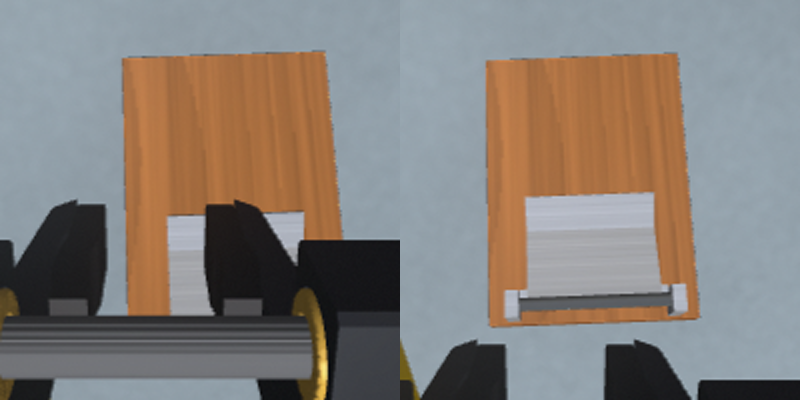

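The two wrist crops show the board's four corners (second: (487,61), (678,53), (699,318), (490,326)) and the clip's lip edge (526,197)–(654,193).

Run:
```python
from h import *
from scipy.optimize import least_squares
b=lambda u:np.array([(u[0]-400)/2+179.75,u[1]/2+59.75]);a=lambda u:np.array([u[0]/2+179.75,u[1]/2+129.75])
LR,LL,UR,UL=(-.09,-.065,0),(-.09,.065,0),(.09,-.065,0),(.09,.065,0);K1,K2=(.012,-.04,.010),(.012,.04,.010)
O=[('w7',LR,b((487,61))),('w7',LL,b((678,53))),('w7',UL,b((699,318))),('w7',UR,b((490,326))),('w7',K1,b((526,197))),('w7',K2,b((654,193))),
('w6',LR,a((122,58))),('w6',LL,a((326,51))),('w6',K1,a((167,214))),('w6',K2,a((304,211)))]
n=['low-R','low-L','up-R','up-L'];L=[LR,LL,UR,UL]
c1=lambda u:(u[0]/4+239.6,u[1]/4+179.6); c2=lambda u:(u[0]/4+169.6,u[1]/4+89.6)
A=[(522,253),(728,378),(373,362),(605,517)];B=[(303,273),(318,160),(543,187),(541,73)]
O2=O+[('s0',l,c1(x)) for l,x in zip(L,A)]+[('d0',l,c2(x)) for l,x in zip(L,B)]
def go(O,fixz=None):
    def f(v):
        R=Ro.from_euler('zy',[v[3],-np.radians(28)]).as_matrix();z=v[2] if fixz is None else fixz
        return np.concatenate([proj(fn,np.array([v[0],v[1],z])+R@np.array(l))-u for fn,l,u in O])
    s=least_squares(f,[.64,.2755,.06,-.19],loss='soft_l1');print(s.x.round(4),np.degrees(s.x[3]).round(2),'rms px',np.sqrt((f(s.x)**2).mean()).round(2))
go(O);go(O,.062);go(O2);go(O2,.062)
# tag from green/corners; plan to look over tag
plan([.43,.205,.20],tool(77.5),9)
```

```text
[ 0.6382  0.275   0.0581 -0.1695] -9.71 rms px 0.91
[ 0.637   0.275   0.06   -0.1687] -9.66 rms px 1.05
[ 0.6388  0.2751  0.0565 -0.1721] -9.86 rms px 1.41
[ 0.6376  0.275  -0.6643 -0.1703] -9.76 rms px 1.77
t=21.47 N=9 row [[0.19, -0.085, 0.093], [0.0007, -0.0002, 0.0001]] mm/row 27.3 deg/row 0.0
```

```bash
python3 -m jog '[[[0.1,-0.04,0.05],[0,0,0]],[[0.19,-0.085,0.093],[0,0,0]],[[0.19,-0.085,0.093],[0,0,0]],[[0.19,-0.085,0.093],[0,0,0]],[[0.19,-0.085,0.093],[0,0,0]],[[0.19,-0.085,0.093],[0,0,0]],[[0.19,-0.085,0.093],[0,0,0]],[[0.19,-0.085,0.093],[0,0,0]],[[0.19,-0.085,0.093],[0,0,0]],[[0.09,-0.04,0.04],[0,0,0]],[[0,0,0],[0,0,0]],[[0,0,0],[0,0,0]]]' -0.4
python3 - <<'E'
from h import *
take('wrist','w8');s=sensors.sense();print(np.round(s['joints'],2))
h=cv2.cvtColor(cv2.imread('pics/w8.png'),cv2.COLOR_BGR2HSV).astype(int)
for nm,m in(('green',(h[...,0]>45)&(h[...,0]<80)&(h[...,1]>120)),('white',(h[...,1]<45)&(h[...,2]>170)),('orange',(h[...,0]<14)&(h[...,1]>170)&(h[...,2]>100))):
    n,l,st,c=cv2.connectedComponentsWithStats(m.astype(np.uint8))
    for i in range(1,n):
        if st[i,4]>150:
            q=np.column_stack(np.nonzero(l==i)[::-1]).astype(np.int32);print(nm,st[i].tolist(),c[i].round(1),np.round(cv2.boxPoints(cv2.minAreaRect(q)),1).tolist())
            if nm=='green': print(onz('w8',c[i],.004))
            if nm=='white':print(np.round([onz('w8',x,.004)[:2] for x in cv2.boxPoints(cv2.minAreaRect(q))],4).tolist())
            if nm=='orange':print(np.round([onz('w8',x,.036)[:2] for x in cv2.boxPoints(cv2.minAreaRect(q))],4).tolist())
print(proj('w8',[.409,.209,.036]))
E
```

```text
t: 22.47
ee_pos: [0.4304, 0.2064, 0.2009]
orientation: [[-0.977, 0.213, 0.002], [0.213, 0.977, 0.008], [-0.0, 0.008, -1.0]]
wrist_force: [0.6, 0.8, -0.2]
gripper_width: 0.3
grip_force: 0.0
[-0.03  0.67 -0.83  2.02  0.73  0.76  0.05]
green [238, 176, 37, 25, 840] [255.8 188.2] [[237.8000030517578, 177.0], [273.29998779296875, 175.89999389648438], [274.1000061035156, 199.39999389648438], [238.5, 200.60000610351562]]
[0.44919237 0.20186139 0.004     ]
white [225, 137, 58, 79, 2768] [254.8 175.5] [[224.3000030517578, 137.39999389648438], [281.0, 136.5], [282.20001220703125, 214.5], [225.5, 215.39999389648438]]
[[0.3834, 0.1798], [0.3962, 0.2427], [0.4887, 0.2262], [0.4749, 0.1584]]
[254.3591954  158.55496043]
```

View pics/w8.png

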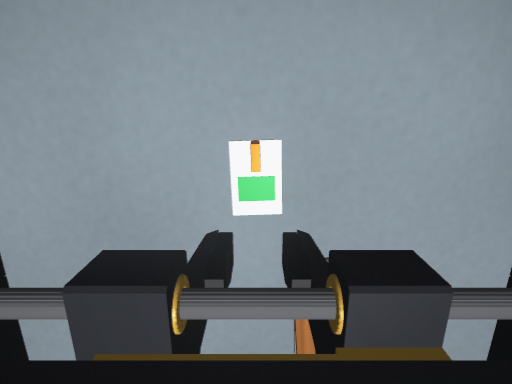

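The wrist view shows the tag with corners at (230,141), (281,140), (282,214) and (233,215), and the orange grip's top centred at about (256,157).

Run:
```python
from h import *
c=np.array([onz('w8',u,.004)[:2] for u in((230,140.5),(281.5,139.7),(282.5,214),(233,215))]);print(c.round(4).tolist())
r=(c[0]+c[1])/2;f=(c[2]+c[3])/2;d=f-r;print('len',np.linalg.norm(d),'az',np.degrees(np.arctan2(d[1],d[0])),'w',np.linalg.norm(c[0]-c[1]),np.linalg.norm(c[2]-c[3]),'grip',f-.075*d/np.linalg.norm(d))
w=c[1]-c[0];w2=c[2]-c[3];print(np.degrees(np.arctan2(w[1],w[0]))-90,np.degrees(np.arctan2(w2[1],w2[0]))-90)
print('ribtop',onz('w8',(255.8,157.5),.036))
plan([.410,.209,.012],tool(77.5),9)
plan([.410,.209,.06],tool(77.5),7)
```

```text
[[0.3882, 0.1853], [0.3998, 0.2426], [0.4881, 0.2267], [0.4763, 0.1674]]
len 0.08982495719436864 az -10.829585127173342 w 0.05845423411059824 0.06040294412987288 grip [0.40855109 0.21114687]
-11.475276732589037 -11.261258043515042
ribtop [0.4082388  0.21071119 0.036     ]
t=22.52 N=9 row [[0.02, -0.004, 0.175], [0.001, 0.0001, 0.0002]] mm/row 21.1 deg/row 0.1
t=22.52 N=7 row [[0.026, -0.004, 0.168], [0.0013, 0.0002, 0.0003]] mm/row 20.4 deg/row 0.1
```

```bash
python3 - <<'E'
from h import *
plan([.4085,.2105,.05],tool(78.8),8)
E
python3 -m jog '[[[0.025,0.003,0.157],[0,0,-0.002]],[[0.025,0.003,0.157],[0,0,-0.002]],[[0.025,0.003,0.157],[0,0,-0.002]],[[0.025,0.003,0.157],[0,0,-0.002]],[[0.025,0.003,0.157],[0,0,-0.002]],[[0.025,0.003,0.157],[0,0,-0.002]],[[0.025,0.003,0.157],[0,0,-0.002]],[[0.025,0.003,0.157],[0,0,-0.002]],[[0,0,0],[0,0,0]],[[0,0,0],[0,0,0]]]'
python3 - <<'E'
from h import *
plan([.4085,.2105,.012],tool(78.8),4)
E
```

```text
t=22.52 N=8 row [[0.024, -0.002, 0.157], [0.0011, 0.0002, -0.0024]] mm/row 19.1 deg/row 0.2
t: 23.35
ee_pos: [0.4094, 0.2167, 0.0497]
orientation: [[-0.98, 0.198, 0.003], [0.198, 0.98, 0.008], [-0.001, 0.009, -1.0]]
wrist_force: [-0.5, 0.2, 0.3]
gripper_width: 0.298
grip_force: 0.0
t=23.35 N=4 row [[-0.001, -0.014, 0.078], [0.0021, 0.0002, -0.0008]] mm/row 9.6 deg/row 0.1
```

```bash
python3 -m jog '[[[0,-0.026,0.04],[0.004,0,0]],[[0,-0.026,0.07],[0.004,0,0]],[[0,-0.002,0.09],[0,0,0]],[[0,0,0.08],[0,0,0]],[[0,0,0.035],[0,0,0]],[[0,0,0],[0,0,0]],[[0,0,0],[0,0,0]]]' && python3 -m jog '[[[0,0,0],[0,0,0]],[[0,0,0],[0,0,0]],[[0,0,0],[0,0,0]],[[0,0,0],[0,0,0]]]' -1 20
```

```text
t: 23.93
ee_pos: [0.4083, 0.2102, 0.0127]
orientation: [[-0.98, 0.199, 0.002], [0.199, 0.98, 0.001], [-0.002, 0.002, -1.0]]
wrist_force: [0.4, -0.0, -0.9]
gripper_width: 0.299
grip_force: 0.0
t: 24.27
ee_pos: [0.4079, 0.2103, 0.0127]
orientation: [[-0.98, 0.198, 0.002], [0.198, 0.98, 0.001], [-0.002, 0.001, -1.0]]
wrist_force: [0.1, -0.8, 5.0]
gripper_width: 0.111
grip_force: 20.0
```

```bash
cat >> h.py <<'E'
def brd(x,h,y=0,B=(.6375,.275,.060),yaw=-9.7):
    Rb=Ro.from_euler('zy',[np.radians(yaw),-np.radians(28)]).as_matrix()
    return np.array(B)+Rb@[x,y,.0127+h],np.column_stack([-Rb[:,0],Rb[:,1],-Rb[:,2]])
def where(B=(.6375,.275,.060),yaw=-9.7):
    s=sensors.sense();Rb=Ro.from_euler('zy',[np.radians(yaw),-np.radians(28)]).as_matrix();q=Rb.T@(np.array(s['ee_pos'])-B);q[2]-=.0127
    R=np.column_stack([-Rb[:,0],Rb[:,1],-Rb[:,2]]);print('board grip x,y,h mm',(q*1000).round(1),'rot err deg',np.degrees(Ro.from_matrix(R.T@np.array(s['orientation'])).as_rotvec()).round(1),'F board',(Rb.T@np.array(s['wrist_force'])).round(1),'j',np.round(s['joints'],2))
E
python3 -m jog '[[[0,0,-0.1],[0,0,0]],[[0,0,-0.2],[0,0,0]],[[0,0,-0.25],[0,0,0]],[[0,0,-0.25],[0,0,0]],[[0,0,0],[0,0,0]]]'
python3 - <<'E'
from h import *
where();plan(*brd(-.088,.03),9)
E
```

```text
t: 24.68
ee_pos: [0.4088, 0.2115, 0.1121]
orientation: [[-0.98, 0.198, 0.006], [0.198, 0.98, 0.005], [-0.005, 0.006, -1.0]]
wrist_force: [1.2, -0.7, -0.5]
gripper_width: 0.113
grip_force: 20.0
board grip x,y,h mm [-164.3  -92.5  140.7] rot err deg [ 4.8 27.3  1.8] F board [ 0.9 -0.5 -1. ] j [-0.21  0.77 -0.6   2.16  0.97  0.5  -0.19]
t=24.68 N=9 row [[-0.094, 0.091, 0.077], [-0.0089, -0.0505, -0.0033]] mm/row 18.3 deg/row 3.1
```

The board rotation was composed in the wrong order (extrinsic Euler), so I'll refit the board before going on.

```bash
sed -i "s/'zy'/'ZY'/g" h.py
python3 - <<'E'
from h import *
from scipy.optimize import least_squares
b=lambda u:np.array([(u[0]-400)/2+179.75,u[1]/2+59.75]);a=lambda u:np.array([u[0]/2+179.75,u[1]/2+129.75])
LR,LL,UR,UL=(-.09,-.065,0),(-.09,.065,0),(.09,-.065,0),(.09,.065,0);K1,K2=(.012,-.04,.010),(.012,.04,.010)
O=[('w7',LR,b((487,61))),('w7',LL,b((678,53))),('w7',UL,b((699,318))),('w7',UR,b((490,326))),('w7',K1,b((526,197))),('w7',K2,b((654,193))),
('w6',LR,a((122,58))),('w6',LL,a((326,51))),('w6',K1,a((167,214))),('w6',K2,a((304,211)))]
L=[LR,LL,UR,UL]
c1=lambda u:(u[0]/4+239.6,u[1]/4+179.6); c2=lambda u:(u[0]/4+169.6,u[1]/4+89.6)
A=[(522,253),(728,378),(373,362),(605,517)];B=[(303,273),(318,160),(543,187),(541,73)]
O2=O+[('s0',l,c1(x)) for l,x in zip(L,A)]+[('d0',l,c2(x)) for l,x in zip(L,B)]
def go(O,fz):
    def f(v):
        R=Ro.from_euler('ZY',[v[3],-np.radians(28)]).as_matrix()
        return np.concatenate([proj(fn,np.array([v[0],v[1],v[2]])+R@np.array(l))-u for fn,l,u in O]+([[(v[2]-.062)*1e5]] if fz else []))
    s=least_squares(f,[.64,.2755,.06,-.19]);print(s.x.round(4),np.degrees(s.x[3]).round(2),'rms px',np.sqrt((f(s.x)**2).mean()).round(2))
go(O,0);go(O,1);go(O2,0);go(O2,1)
E
```

```text
[ 0.6379  0.2754  0.0594 -0.1837] -10.53 rms px 0.35
[ 0.6373  0.2753  0.062  -0.1836] -10.52 rms px 0.48
[ 0.6388  0.2755  0.0568 -0.1854] -10.62 rms px 0.83
[ 0.6381  0.2751  0.062  -0.1851] -10.61 rms px 1.25
```

```bash
sed -i "s/B=(.6375,.275,.060),yaw=-9.7/B=(.6376,.2753,.061),yaw=-10.55/g" h.py
python3 - <<'E'
from h import *
where();plan(*brd(-.088,.03),9)
E
```

```text
board grip x,y,h mm [-164.3 -104.7  132.5] rot err deg [-0.1 27.7  0.9] F board [ 0.9 -0.4 -1.1] j [-0.21  0.77 -0.6   2.16  0.97  0.5  -0.19]
t=24.68 N=9 row [[-0.093, 0.098, 0.074], [0.0002, -0.0513, -0.0017]] mm/row 18.5 deg/row 3.1
```

```bash
python3 -m jog '[[[-0.093,0.098,0.074],[0,-0.051,-0.002]],[[-0.093,0.098,0.074],[0,-0.051,-0.002]],[[-0.093,0.098,0.074],[0,-0.051,-0.002]],[[-0.093,0.098,0.074],[0,-0.051,-0.002]],[[-0.093,0.098,0.074],[0,-0.051,-0.002]],[[-0.093,0.098,0.074],[0,-0.051,-0.002]],[[-0.093,0.098,0.074],[0,-0.051,-0.002]],[[-0.093,0.098,0.074],[0,-0.051,-0.002]],[[-0.093,0.098,0.074],[0,-0.051,-0.002]],[[0,0,0],[0,0,0]],[[0,0,0],[0,0,0]]]'
python3 - <<'E'
from h import *
where();plan(*brd(-.088,.006),6)
E
```

```text
t: 25.6
ee_pos: [0.5382, 0.2925, 0.0508]
orientation: [[-0.874, 0.179, 0.452], [0.157, 0.984, -0.086], [-0.46, -0.005, -0.888]]
wrist_force: [0.2, -0.9, 0.1]
gripper_width: 0.115
grip_force: 20.0
board grip x,y,h mm [-93.9  -1.3  25.6] rot err deg [ 0.1  0.6 -0.4] F board [ 0.4 -0.9 -0. ] j [-0.62  0.94 -0.27  2.05  1.8   0.61 -1.1 ]
t=25.60 N=6 row [[-0.008, 0.002, 0.027], [-0.0004, -0.0016, 0.001]] mm/row 3.4 deg/row 0.1
```

```bash
python3 -m jog '[[[-0.008,0.002,0.027],[0,-0.0016,0.001]],[[-0.008,0.002,0.027],[0,-0.0016,0.001]],[[-0.008,0.002,0.027],[0,-0.0016,0.001]],[[-0.008,0.002,0.027],[0,-0.0016,0.001]],[[-0.008,0.002,0.027],[0,-0.0016,0.001]],[[-0.008,0.002,0.027],[0,-0.0016,0.001]],[[0,0,0],[0,0,0]],[[0,0,0],[0,0,0]]]'; python3 -c "from h import *;where()"
python3 -m jog '[[[0,0,0.015],[0,0,0]],[[0,0,0.01],[0,0,0]],[[0,0,0],[0,0,0]]]';python3 -c "from h import *;where()"
```

```text
t: 26.27
ee_pos: [0.5536, 0.291, 0.0372]
orientation: [[-0.867, 0.186, 0.463], [0.163, 0.983, -0.088], [-0.472, -0.001, -0.882]]
wrist_force: [-0.6, -0.1, -1.0]
gripper_width: 0.109
grip_force: 20.0
board grip x,y,h mm [-86.6   0.1   6.4] rot err deg [ 0.1 -0.1  0.1] F board [-1.  -0.3 -0.6] j [-0.6   0.98 -0.27  2.03  1.84  0.62 -1.12]
t: 26.52
ee_pos: [0.555, 0.2909, 0.0346]
orientation: [[-0.867, 0.185, 0.463], [0.163, 0.983, -0.088], [-0.472, -0.001, -0.882]]
wrist_force: [0.2, -0.5, -0.5]
gripper_width: 0.111
grip_force: 20.0
board grip x,y,h mm [-86.6   0.2   3.4] rot err deg [ 0.1 -0.1  0.1] F board [ 0.  -0.5 -0.6] j [-0.6   0.98 -0.27  2.02  1.84  0.62 -1.12]
```

```bash
for i in 1 ; do python3 -m jog '[[[0,0,0.01],[0,0,0]],[[0,0,0],[0,0,0]]]' | grep -E "force"; python3 -c "from h import *;where()"; done
python3 -m jog '[[[0,0,0.01],[0,0,0]],[[0,0,0],[0,0,0]]]' | grep force;python3 -c "from h import *;where()"
python3 -m jog '[[[0,0,0.006],[0,0,0]],[[0,0,0],[0,0,0]]]' | grep force;python3 -c "from h import *;where()"
```

```text
wrist_force: [0.5, -0.4, 0.2]
grip_force: 20.0
board grip x,y,h mm [-86.5   0.2   2.3] rot err deg [ 0.1 -0.2  0.1] F board [ 0.6 -0.3 -0.1] j [-0.6   0.98 -0.27  2.02  1.84  0.62 -1.12]
wrist_force: [-0.1, -0.7, -0.1]
grip_force: 20.0
board grip x,y,h mm [-86.5   0.2   1.1] rot err deg [ 0.1 -0.2  0.1] F board [-0.  -0.7 -0.1] j [-0.6   0.99 -0.27  2.02  1.85  0.62 -1.13]
wrist_force: [-0.8, -0.7, 2.0]
grip_force: 20.0
board grip x,y,h mm [-86.5   0.2   0.7] rot err deg [ 0.1 -0.2  0.1] F board [ 0.4 -0.8  2. ] j [-0.6   0.99 -0.27  2.02  1.85  0.63 -1.13]
```

Contact with the board's face is at about 2 N. Now I'll slide up.

```bash
python3 -m jog '[[[-0.04,0,0],[0,0,0]],[[-0.06,0,0],[0,0,0]],[[-0.06,0,0],[0,0,0]],[[-0.06,0,0],[0,0,0]],[[-0.04,0,0],[0,0,0]],[[0,0,0],[0,0,0]]]' | grep force;python3 -c "from h import *;where()"
python3 -m jog '[[[-0.05,0,0],[0,0,0]],[[-0.06,0,0],[0,0,0]],[[-0.06,0,0],[0,0,0]],[[-0.05,0,0],[0,0,0]],[[0,0,0],[0,0,0]]]' | grep force;python3 -c "from h import *;where()"
```

```text
wrist_force: [-1.2, 0.0, 2.5]
grip_force: 20.0
board grip x,y,h mm [-53.8   0.4   0.7] rot err deg [ 0.1 -0.3  0.2] F board [ 0.2 -0.2  2.8] j [-0.58  0.96 -0.23  1.97  1.77  0.57 -1.  ]
wrist_force: [-5.2, 1.9, -1.0]
grip_force: 20.0
board grip x,y,h mm [-32.4   1.    0.9] rot err deg [-0.   0.2 -0. ] F board [-5.3  0.9  1.6] j [-0.57  0.94 -0.2   1.92  1.69  0.52 -0.89]
```

```bash
python3 -m jog '[[[-0.04,0,0],[0,0,0]],[[-0.04,0,0],[0,0,0]],[[-0.04,0,0],[0,0,0]],[[0,0,0],[0,0,0]],[[0,0,0],[0,0,0]]]' | grep -E "force|t:|width";python3 -c "from h import *;where();"
```

```text
t: 28.35
wrist_force: [-5.0, 1.0, -1.2]
gripper_width: 0.11
grip_force: 20.0
board grip x,y,h mm [-17.7   0.9   0.8] rot err deg [ 0.   0.1 -0. ] F board [-5.   0.1  1.4] j [-0.56  0.94 -0.19  1.9   1.64  0.5  -0.82]
```

```bash
python3 -m jog '[[[-0.04,0,0],[0,0,0]],[[-0.03,0,0],[0,0,0]],[[0,0,0],[0,0,0]]]' | grep -E "t:";python3 -c "from h import *;where()"
python3 -m jog '[[[-0.015,0,0],[0,0,0]],[[0,0,0],[0,0,0]]]' | grep -E "t:";python3 -c "from h import *;where()"
python3 -m jog '[[[-0.012,0,0],[0,0,0]],[[0,0,0],[0,0,0]]]' | grep -E "t:";python3 -c "from h import *;where()"
```

```text
t: 28.6
board grip x,y,h mm [-8.8  0.7  0.7] rot err deg [0.  0.1 0. ] F board [-3.7 -0.1  1.5] j [-0.55  0.93 -0.18  1.88  1.61  0.49 -0.77]
t: 28.77
board grip x,y,h mm [-7.4  0.6  0.7] rot err deg [ 0.   0.1 -0. ] F board [-5.3 -0.2  2.5] j [-0.55  0.93 -0.18  1.88  1.61  0.49 -0.77]
t: 28.93
board grip x,y,h mm [-6.1  0.6  0.7] rot err deg [ 0.   0.1 -0. ] F board [-5.8 -0.1  1.7] j [-0.55  0.93 -0.18  1.87  1.6   0.49 -0.76]
```

```bash
python3 -m jog '[[[-0.012,0,0],[0,0,0]],[[0,0,0],[0,0,0]]]' | grep -E "t:";python3 -c "from h import *;where()"
python3 -m jog '[[[-0.012,0,0],[0,0,0]],[[0,0,0],[0,0,0]]]' | grep -E "t:";python3 -c "from h import *;where()"
python3 -m jog '[[[-0.012,0,0],[0,0,0]],[[0,0,0],[0,0,0]]]' | grep -E "t:";python3 -c "from h import *;where()"
```

```text
t: 29.1
board grip x,y,h mm [-5.3  0.7  0.8] rot err deg [ 0.   0.2 -0. ] F board [-6.2 -0.4  2.6] j [-0.55  0.93 -0.18  1.87  1.59  0.49 -0.75]
t: 29.27
board grip x,y,h mm [-5.3  0.7  0.8] rot err deg [ 0.   0.3 -0.1] F board [-7.5 -0.6  3.2] j [-0.55  0.93 -0.18  1.87  1.59  0.49 -0.74]
t: 29.43
board grip x,y,h mm [-5.3  0.7  0.8] rot err deg [ 0.   0.5 -0.1] F board [-9.9 -0.9  4.7] j [-0.55  0.93 -0.18  1.87  1.58  0.48 -0.74]
```

The tag meets the stop: x holds at −5.3 mm while the force rises. I'll release and back straight off.

```bash
python3 -m jog '[[[0,0,0],[0,0,0]],[[0,0,0],[0,0,0]],[[0,0,0],[0,0,0]],[[0,0,0],[0,0,0]]]' -0.45 10 && python3 -m jog '[[[0,0,-0.05],[0,0,0]],[[0,0,-0.1],[0,0,0]],[[0,0,-0.2],[0,0,0]],[[0,0,-0.25],[0,0,0]],[[0,0,-0.25],[0,0,0]],[[0,0,-0.25],[0,0,0]],[[0,0,-0.25],[0,0,0]],[[0,0,0],[0,0,0]],[[0,0,0],[0,0,0]]]'
python3 - <<'E'
from h import *
take('wrist','w9');take('scene','s9');take('side','d9')
w=cv2.imread('pics/w9.png');s=cv2.imread('pics/s9.png');d=cv2.imread('pics/d9.png')
top=cv2.resize(w,(400,300));r=cv2.resize(d[90:350,180:390],(400,300));b=cv2.resize(s[220:320,320:440],(400,300),interpolation=cv2.INTER_CUBIC);e=cv2.resize(w[60:260,150:370],(400,300),interpolation=cv2.INTER_CUBIC)
cv2.imwrite('pics/c9.png',np.vstack([np.hstack([top,e]),np.hstack([b,r])]))
# predicted tag outline corners/edges in wrist view
for x,y in((-.02,-.03),(-.02,.03),(.07,.03),(.07,-.03)):
    Rb=Ro.from_euler('ZY',[np.radians(-10.55),-np.radians(28)]).as_matrix();p=proj('w9',np.array([.6376,.2753,.061])+Rb@[x,y,.004]);print(p.round(0),((p-[150,60])*[400/220,1.5]).round(0))
E
```

```text
t: 29.77
ee_pos: [0.6333, 0.2758, 0.0737]
orientation: [[-0.866, 0.186, 0.464], [0.164, 0.982, -0.089], [-0.473, -0.001, -0.881]]
wrist_force: [0.4, -0.6, 0.6]
gripper_width: 0.276
grip_force: 0.3
t: 30.52
ee_pos: [0.558, 0.2915, 0.2186]
orientation: [[-0.865, 0.185, 0.466], [0.164, 0.983, -0.086], [-0.474, 0.002, -0.88]]
wrist_force: [0.2, -0.9, -0.5]
gripper_width: 0.281
grip_force: 0.0
[228. 156.] [142. 144.]
[284. 156.] [244. 144.]
[282. 233.] [240. 259.]
[231. 233.] [146. 260.]
```

View pics/c9.png

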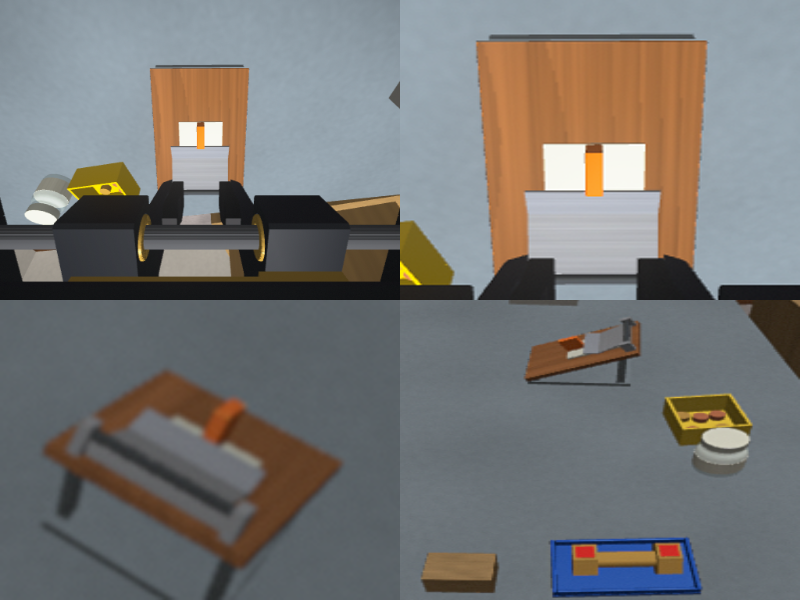

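The picture shows the tag square under the clip: its rear edge is at crop row 144, exactly as predicted for the stop. The coupling lies in the tray with both red marks up at (585,553) and (668,551), the other items have not moved, and the arm is clear.

```bash
python3 -c "
from workcell import order;print(order.finish_job())"
```

```text
the job is handed in; nothing more can be done
None
```

The job is handed in at about 31 s of the 67 s allowed: the coupling lies in the blue tray with its red marks up, the tag is square against the stop under the clip, and the carton, jar and bin look unmoved in the last picture.

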